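# Seat the tea jug, fit its locked lid pair, take off the outer lid alone

## Task

Get the tea jug ready for me to fill it through its strainer: set the jug fully home over the pegs of the warming base, then lower the two locked-together lids as one onto the jug so that the strainer lid's ears drop into the notches of the rim. Turn the knob anticlockwise (seen from above) to unlock the outer lid, lift it off alone while the strainer lid stays seated in the jug, and finish still holding the outer lid in the gripper, raised to the height of the jug's rim or more and well clear to one side of the jug. Leave the mug, tea box and timer where they are.

Things in the scene. Friction and masses are not known exactly. Their poses are not given: they have to be found in the camera images.
- warmer: Fixed low black round base, 108 mm across, steel plate on top, grey switch on its -x side. Origin: centre of its underside, on the worktop. The plate's top is 20 mm up. On it a tapered centring boss (52 mm wide, 40 mm at its top, 10 mm high) and three round-topped pegs, 9 mm thick, 8 mm high, 34 mm from the centre at 0, 120 and 240 degrees from its own +x.
- jug: Loose steel tea jug, 126 mm tall, 0.3 to 0.5 kg; belly 86 mm wide, black loop handle along its own +x out to 76 mm from the axis, below 107 mm height. Origin: centre of its underside. Black foot 12 mm high (inside 56, outside 80 mm) with three peg slots 14 mm wide at 0 (under the handle), 120, 240 degrees: any of three ways fits; home, its origin is 20 mm above the warmer's.
- jug_mouth (a point): Centre of the jug's mouth, level with the top of its rim, 126 mm above its underside; axes as the jug. The black neck is straight for 30 mm below it, 62 mm outside, 52 mm inside: grip across it at the jug's own +y and -y. The rim has two notches 14 mm wide, 7.5 mm deep at the jug's +x (over the handle) and -x.
- inner_lid: Loose steel strainer lid below the outer lid, 0.1 kg. Origin: centre of the underside of its tapered cup (38 mm wide below, 48 above, 22 mm deep), on which it stands. A flange 60 mm wide, 22 to 25 mm up, rests on the jug's rim. Two ears, 9 mm wide, 15.5 to 22 mm up, stand out along its own +x and -x to 40 mm from the axis and drop into the notches, either way round.
- inner_seat (a point): Centre of the underside of the strainer lid's flange, 22 mm above that lid's origin; axes as that lid. Seated, it coincides with jug_mouth; with the ears standing on the rim instead it is 6.5 mm too high. In the notches the lid can turn only about 5 degrees. It hangs from the outer lid by a post with a crossbar (30 x 8 mm, along its own x).
- outer_lid: Loose steel lid with black bar knob, 67 mm across, 0.1 to 0.16 kg. Origin: centre of its floor, 25 mm above the strainer lid's origin when nested. Locked at the start, knob 50 to 75 degrees clockwise (from above) of the ears' line; lifting the knob lifts both lids after 2 mm play. With the knob within 7 degrees of the ears' line (a stop is just past it) it lifts straight off alone.
- knob (a point): Centre of the outer lid's bar knob, 29 mm above that lid's origin; axes as that lid. The bar is 46 mm long along its own x, 14 mm wide, 20 mm high; the lid's top is 12 mm below this point. Turn anticlockwise (from above) to unlock.
- mug: Bystander: white mug with handle, 96 mm tall, at the back. Origin under its centre.
- tea_box: Bystander: pale green carton of tea, 65 x 112 x 125 mm, at the back right. Origin under its centre.
- kitchen_timer: Bystander: red and white round timer, 63 mm across, 46 mm tall, at the front right. Origin under its centre.
Things that resemble listed ones, but are neither listed nor needed, are in the scene too. What is shaped like the outer_lid but turquoise is not meant.

How it is judged:
By the outcome, as a careful person would: the job done as asked, in the order asked, and still so for the second after the job is handed in, while the arm keeps its last pose, push and grip.
It also fails if it takes over 72 s, if anything falls off the work surface, if the arm or the gripper's body presses on something with over 40 N, if the wrist force passes 120 N, or if a joint passes its speed limit or range.

## Robot

A 6-joint arm with a two-finger parallel gripper is mounted at the origin on a cart in front of the work surface, level with it; the furniture and walls round the work are solid. World frame = base frame: x ahead of the robot, y to its left, z up, the work surface at z = 0. Lengths are in m, angles in rad, forces in N, time in s.
With the tool pointing down it reaches from about 0.3 to 0.75 m from the base axis. Payload 8.5 kg.
Tool frame: the origin (TCP) lies midway between the tips of the shut fingers; the grasp point (between the pads) lies 19 mm behind it (ctrl.grip_depth is the distance from the TCP to the grasp point, in m); z points along the fingers, y is the line along which they close (so a half turn about z gives the same grasp; the last joint's range is limited). The gripper opens to 85 mm and grips with 20 to 120 N. Pads are 22 mm wide; open, the fingers measure 114 mm over their backs; the gripper's body (76 mm by 85 mm) begins 54 mm behind the grasp point. The pads swing forward as they close: fully open they stand 13 mm farther back than shut.
Start: joints at [0.98, 0.381, 1.297, -0, 1.464, -0.215], TCP at [0.202, 0.512, 0.231] pointing down, gripper open.
Joint ranges: [-3.11, 3.11], [-0.89, 2.33], [0.22, 2.48], [-1.42, 4.56], [0.17, 2.85], [-2.88, 2.88]. Speed limits (rad/s): [2.39, 2.39, 3.14, 3.14, 3.14, 3.14].

## Interface

Orientations are given as a unit quaternion [w, x, y, z].
In Python, from rig import ctrl gives the robot as it stands.
- The arm moves only by the tool drive_tool, never from a script. Its argument "steps" is text: rows parted by semicolons, each of 6 numbers parted by spaces: the shift along the tool's x, y, z in a scale on which 1.0 is 0.3 m, then the turn, a rotation vector about the tool's x, y, z in normalised numbers (1 is 2 pi rad). In form: tx ty tz wx wy wz; .... A call has 1 to 12 rows; each row is the pose to reach, as a shift and turn from the pose commanded when the call began, along the tool's axes at that moment; what a row does not reach only later rows make up. A row lasts 1/10 s, in which the tool goes at most 50 mm and 8.59 degrees, less where a joint would pass 70% of its speed; a pose out of reach is approached as far as the arm can. No shift or turn number may pass 1 either way. A call with a gripper value outside its range is refused whole. "gripper" is the finger opening in m, from 0 to 0.0854, set as the call begins (left out, the last holds). The fingers move at their own pace and stop on an object; the grip force is fixed at half the most. Time passes only in rows, so rows that repeat a pose let the fingers close. It gives the time, the measured TCP pose, the force, the opening and the grip force at its end, in the units of the state.
- ctrl.observe(): the state, without advancing time (a new reading comes with each control period).
- ctrl.grab_frame(name): name is "scene" or "top" or "wrist"; returns the picture (384x512x3 uint8, red, green, blue); there is no depth.
- ctrl.calibration(name): a dict with "intrinsics" (3x3 intrinsics, pixels), "world_from_camera" (4x4, takes a point from camera to world coordinates). Camera axes: x right, y up, looking along -z (the intrinsics and any distortion apply to the point x, -y, -z); pixel columns grow to the right and rows downward; lengths in m; the calibration is good to about 2 mm. A picture is of the moment at which its call begins: read the wrist's pose just before it. calibration takes no time and is no camera call; for the wrist camera it gives the pose at the moment of the call.
- ctrl.sign_off(): hands the job in; it is judged then, once.
The state is a dict: "clock": time; "qpos": joint angles; "qvel": joint speeds; "joint_efforts": joint torques, N m; "position": TCP position; "tool_rot": TCP orientation; "contact_force": force on the tool from outside, world axes, zero at the start; "wrist_torque": the same for the moment, N m; "grip_width": opening from 0.0 (shut) to 1.0 (fully open); "grip_force": force on a finger pad.
Only numpy, scipy, OpenCV 4.12 (cv2) and the standard library are available. Lean on these libraries where they do the work, as an engineer would, in place of code of your own. Each camera call takes 0.05 s, during which the arm holds its last target. There are 200 camera calls.

## Working session

There is one attempt and no reset: what is moved stays moved. The work goes in short steps, Python scripts to look and compute and a tool call to move; the robot and the scene stay as the last step left them, time stands still between calls to the robot, and variables do not carry over. Pictures are saved under pics/ and viewed, at most 10 in all, crops included, and the job is handed in when it is done.

Besides the shell and the picture viewer there is one more tool, called after "Request:" by a JSON object that holds its "name" and its "arguments". drive_tool: Moves the arm, as the interface text tells. Its arguments: {"type":"object","properties":{"steps":{"type":"string"},"gripper":{"type":"number"}},"required":["steps"]}

```bash
ls; mkdir -p pics; python3 - <<'E'
from rig import ctrl
import cv2,numpy as np
s=ctrl.observe();print(s['clock'],s['position'],s['tool_rot'],ctrl.grip_depth)
for n in ('scene','top'):
    im=ctrl.grab_frame(n);cv2.imwrite(f'pics/{n}0.png',im[:,:,::-1])
    c=ctrl.calibration(n);print(n,np.round(c['intrinsics'],1).tolist(),np.round(c['world_from_camera'],3).tolist(),[k for k in c])
E
```

```text
pics
0.0 [0.20169881 0.51137553 0.23071412] [-2.72971980e-04  1.86796961e-01  9.82398280e-01 -6.64070874e-04] 0.0187
scene [[393.2, 0.0, 252.6], [0.0, 393.2, 189.9], [0.0, 0.0, 1.0]] [[0.811, 0.286, -0.511, 0.097], [-0.585, 0.426, -0.69, -0.532], [0.021, 0.858, 0.513, 0.597], [0.0, 0.0, 0.0, 1.0]] ['intrinsics', 'world_from_camera']
top [[355.2, 0.0, 254.5], [0.0, 355.2, 195.6], [0.0, 0.0, 1.0]] [[0.012, 0.987, -0.161, 0.443], [-1.0, 0.015, 0.015, 0.126], [0.017, 0.161, 0.987, 0.949], [0.0, 0.0, 0.0, 1.0]] ['intrinsics', 'world_from_camera']
```

```bash
python3 - <<'E'
import cv2
for n in ('scene','top'):
    cv2.imwrite(f'pics/{n}0b.png',cv2.resize(cv2.imread(f'pics/{n}0.png'),(800,600),interpolation=cv2.INTER_CUBIC))
E
```

```text
(no output)
```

View pics/scene0b.png

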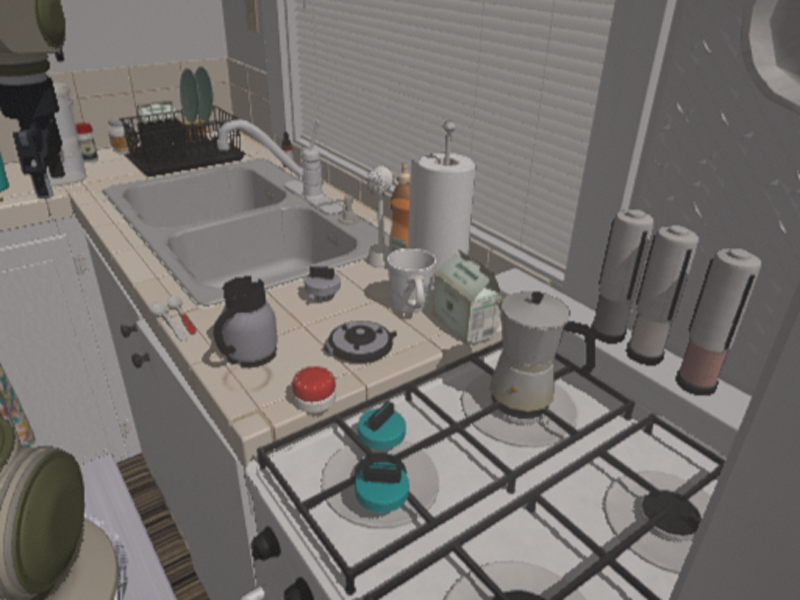

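View pics/top0b.png

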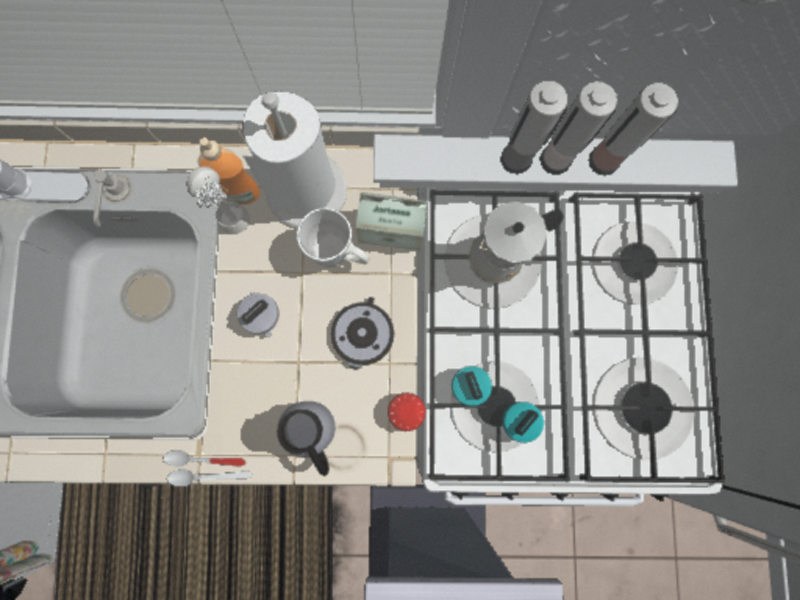

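The scene view shows the jug at (245,320), the warmer at (362,340), the lids at (322,285) and the timer at (314,388). In the top view (enlarged ×1.5625), the jug's mouth is at (302,432) with its handle pointing to (320,465), the warmer is at (362,333) and the lid knob at (257,310).

```bash
cat > h.py <<'E'
from rig import ctrl
import cv2,numpy as np
from scipy.spatial.transform import Rotation as R
def ray(c,uv):
    K=np.array(c['intrinsics']);T=np.array(c['world_from_camera'])
    d=np.linalg.inv(K)@[uv[0],uv[1],1.];d=d*[1,-1,-1]
    return T[:3,3],T[:3,:3]@d
def plane(c,uv,z):
    o,d=ray(c,uv);return o+d*(z-o[2])/d[2]
def tri(obs):
    A=np.zeros((3,3));b=np.zeros(3)
    for c,uv in obs:
        o,d=ray(c,uv);d=d/np.linalg.norm(d);P=np.eye(3)-np.outer(d,d);A+=P;b+=P@o
    p=np.linalg.solve(A,b)
    r=[np.linalg.norm(np.cross(p-ray(c,u)[0],ray(c,u)[1]/np.linalg.norm(ray(c,u)[1]))) for c,u in obs]
    return np.round(p,4),np.round(r,4)
def proj(c,p):
    T=np.linalg.inv(np.array(c['world_from_camera']));q=T[:3,:3]@p+T[:3,3];q=q*[1,-1,-1]
    u=np.array(c['intrinsics'])@q;return u[:2]/u[2]
def tool():
    s=ctrl.observe();q=s['tool_rot'];return np.array(s['position']),R.from_quat([q[1],q[2],q[3],q[0]]),s
E
python3 - <<'E'
from h import *
t=ctrl.calibration('top');s=ctrl.calibration('scene')
k=1/1.5625
for n,a,b in (('jugmouth',(302,430),(245,288)),('warmer',(362,333),(362,337)),('knob',(256,308),(322,271)),('mug',(325,235),(413,258)),('timer',(406,411),(313,382))):
    print(n,tri([(t,np.array(a)*k),(s,np.array(b)*k)]))
print('handle',plane(t,np.array((320,470))*k,.09),plane(t,np.array((306,428))*k,.09))
p,r,st=tool();c=ctrl.calibration('wrist');T=np.array(c['world_from_camera'])
print(np.round(r.as_matrix(),3).tolist()); print('cam in tool',np.round(r.inv().apply(T[:3,3]-p),3),np.round((r.inv().as_matrix()@T[:3,:3]),3).tolist(),np.round(c['intrinsics'],1).tolist())
a=cv2.imread('pics/top0.png')[180:310,140:270];b=cv2.imread('pics/scene0.png')[165:270,130:260]
f=lambda i:cv2.resize(i,None,fx=3,fy=3,interpolation=cv2.INTER_CUBIC)
m=np.zeros((390,780,3),np.uint8);m[:390,:390]=f(a);m[:315,390:]=f(b);cv2.imwrite('pics/m.png',m)
E
```

```text
jugmouth (array([0.393 , 0.2498, 0.1261]), array([0.0001, 0.0001]))
warmer (array([0.5491, 0.1703, 0.0207]), array([0.0023, 0.0023]))
knob (array([0.5796, 0.3428, 0.0575]), array([0.0018, 0.0018]))
mug (array([0.695 , 0.2282, 0.1001]), array([0.0025, 0.0025]))
timer (array([0.4195, 0.0967, 0.0344]), array([0.0001, 0.0001]))
handle [0.33290814 0.2260372  0.09      ] [0.39396017 0.24925618 0.09      ]
[[-0.93, 0.367, -0.001], [0.367, 0.93, -0.001], [0.0, -0.001, -1.0]]
cam in tool [ 0.071  0.    -0.142] [[-0.001, 0.96, 0.28], [1.0, 0.001, -0.0], [-0.0, 0.28, -0.96]] [[290.9, 0.0, 258.0], [0.0, 290.9, 189.2], [0.0, 0.0, 1.0]]
```

View pics/m.png

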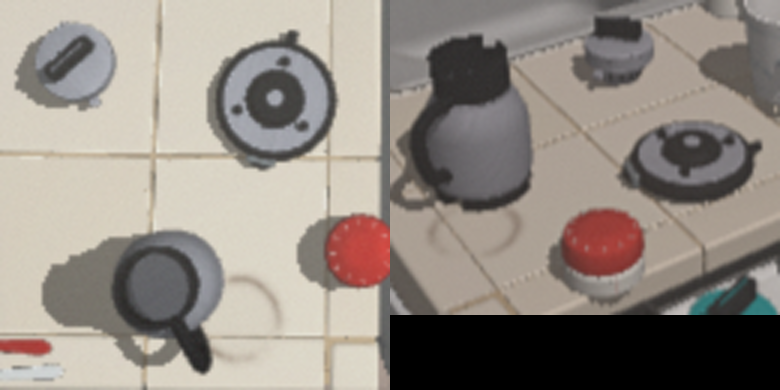

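The montage shows the three pegs at crop positions (284,62), (238,110) and (302,126), and the grey switch at (258,162). The jug handle points to the lower right at (205,368), and a lid ear shows at (95,103). I'll move over the jug, turned ready to grip it, and look from there.

The manual's scale: shifts go in shares of 0.3 m and turns go in shares of 2 pi rad. Converting my numbers, -0.274 m / 0.3 = -0.9133, -0.173 m / 0.3 = -0.5767, -0.742 rad / 6.2832 = -0.1181.

Request:
{"name": "drive_tool", "arguments": {"steps": "-0.9133 -0.5767 -0.0667 0 0 -0.1181;-0.9133 -0.5767 -0.0667 0 0 -0.1181;-0.9133 -0.5767 -0.0667 0 0 -0.1181;-0.9133 -0.5767 -0.0667 0 0 -0.1181;-0.9133 -0.5767 -0.0667 0 0 -0.1181;-0.9133 -0.5767 -0.0667 0 0 -0.1181;-0.9133 -0.5767 -0.0667 0 0 -0.1181;-0.9133 -0.5767 -0.0667 0 0 -0.1181;-0.9133 -0.5767 -0.0667 0 0 -0.1181;-0.9133 -0.5767 -0.0667 0 0 -0.1181", "gripper": 0.0854}}

```text
clock: 1.1
position: [0.3926, 0.2507, 0.2511]
tool_rot: [-0.0, -0.182, 0.983, 0.0]
contact_force: [-0.3, 0.3, 0.4]
grip_width: 1.0
grip_force: 0.0
```

```bash
python3 - <<'E'
from h import *
import pickle
p,r,st=tool();print(st['clock'],p,np.round(st['qpos'],2),st['grip_width'])
c=ctrl.calibration('wrist');im=ctrl.grab_frame('wrist')[:,:,::-1];cv2.imwrite('pics/w1.png',im);pickle.dump(c,open('w1.pkl','wb'))
cv2.imwrite('pics/w1b.png',cv2.resize(im,(800,600),interpolation=cv2.INTER_CUBIC))
E
```

```text
1.1 [0.39260306 0.25071249 0.25109571] [ 0.31  0.22  1.48  0.    1.45 -1.62] 0.9996692868294038
```

View pics/w1b.png

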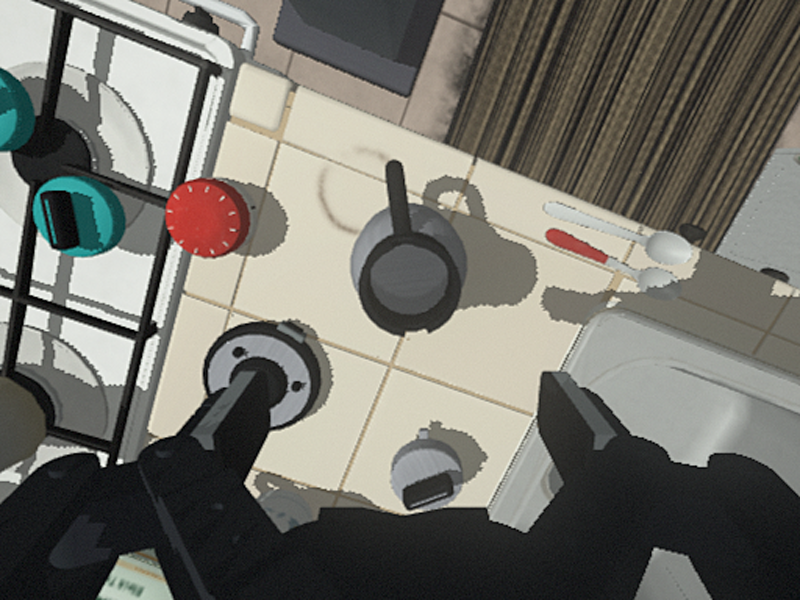

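The wrist view (×1.5625) shows the jug rim centred near (410,284), its -x notch at (420,330) and its handle tip at (394,163). It also shows the lid's ear at (423,434), the knob at (428,491), the timer at (207,218), and warmer pegs at (238,352) and (297,386).

```bash
python3 - <<'E'
from h import *
import pickle
w=pickle.load(open('w1.pkl','rb'));t=ctrl.calibration('top');s=ctrl.calibration('scene')
k=1/1.5625
W=lambda u,v:(w,np.array((u,v))*k)
T=lambda u,v:(t,np.array((140+u/3,180+v/3)))
S=lambda u,v:(s,np.array((130+(u-390)/3,165+v/3)))
print('mouth',tri([W(410,284),T(156,285)]))
print('knob',tri([W(428,491),T(69,59)]))
print('peg120',tri([W(297,386),T(238,110),S(657,167)]))
print('peg240',tri([W(238,352),T(302,126),S(685,172)]))
print('peg0',tri([T(284,62),S(717,136)]))
a=plane(*W(420,330),.122);b=plane(*W(410,284),.126);print('notch',a,np.degrees(np.arctan2(*(b-a)[1::-1])))
h=plane(*W(394,163),.10);print('handle',h,np.degrees(np.arctan2(*(h-b)[1::-1])))
h=plane(*T(207,368),.095);b2=plane(*T(156,285),.126);print('handle top',h,np.degrees(np.arctan2(*(h-b2)[1::-1])))
for n,u in (('w',W(428,491)),('t',T(69,59))): print('knob',n,plane(*u,.064))
e=plane(*W(423,434),.022);print('ear w',e);print('ear t',plane(*T(95,103),.022))
a=plane(*T(49,79),.064);b=plane(*T(91,39),.064);print('bar',a,b,np.degrees(np.arctan2(*(b-a)[1::-1])))
a=plane(*W(404,498),.064);b=plane(*W(452,481),.064);print('bar w',a,b,np.degrees(np.arctan2(*(b-a)[1::-1])))
for z,x in ((.028,[W(297,386),W(238,352),T(284,62),T(238,110),T(302,126)]),): 
  for q in x: print('peg',plane(*q,z))
E
```

```text
mouth (array([0.3931, 0.2547, 0.1171]), array([0.0007, 0.0007]))
knob (array([0.5739, 0.3429, 0.0623]), array([0.0002, 0.0002]))
peg120 (array([ 0.542 ,  0.2046, -0.0029]), array([0.012 , 0.0025, 0.01  ]))
peg240 (array([0.5255, 0.1468, 0.0242]), array([0.0014, 0.0018, 0.001 ]))
peg0 (array([0.5756, 0.1656, 0.0307]), array([0.0035, 0.0035]))
notch [0.41795586 0.2717067  0.122     ] -147.2075278793575
handle [0.32859737 0.2199108  0.1       ] -151.10885786993262
handle top [0.32946663 0.21560113 0.095     ] -149.9480970521279
knob w [0.57261049 0.34249401 0.064     ]
knob t [0.57368259 0.34221663 0.064     ]
ear w [0.54678383 0.32949538 0.022     ]
ear t [0.5415168  0.32785106 0.022     ]
bar [0.55658831 0.35790943 0.064     ] [0.59091794 0.32474621 0.064     ] -44.00991818254603
bar w [0.58677143 0.32574396 0.064     ] [0.5557837  0.35789802 0.064     ] 133.9417675201548
peg [0.53798262 0.20521101 0.028     ]
peg [0.5250651  0.14764886 0.028     ]
peg [0.57913802 0.16399433 0.028     ]
peg [0.53653757 0.20290014 0.028     ]
peg [0.5234323  0.14725458 0.028     ]
```

Converted, 0.157 m / 0.3 = 0.5233, 0.003 m / 0.3 = 0.01, -0.16 rad / 6.2832 = -0.0255.

Request:
{"name": "drive_tool", "arguments": {"steps": "-0.0033 0.01 0.1333 0 0 -0.0239;-0.0033 0.01 0.2667 0 0 -0.0255;-0.0033 0.01 0.3667 0 0 -0.0255;-0.0033 0.01 0.45 0 0 -0.0255;-0.0033 0.01 0.5 0 0 -0.0255;-0.0033 0.01 0.5233 0 0 -0.0255;-0.0033 0.01 0.5233 0 0 -0.0255"}}

```text
clock: 1.85
position: [0.3924, 0.254, 0.0939]
tool_rot: [-0.001, -0.261, 0.965, -0.0]
contact_force: [-0.2, -0.7, -0.4]
grip_width: 1.0
grip_force: 0.0
```

Request:
{"name": "drive_tool", "arguments": {"steps": "0 0 0 0 0 0;0 0 0 0 0 0;0 0 0 0 0 0;0 0 0 0 0 0;0 0 0 0 0 0;0 0 0 0 0 0;0 0 0 0 0 0;0 0 0 0 0 0;0 0 0 0 0 0;0 0 0 0 0 0", "gripper": 0.03}}

```text
clock: 2.85
position: [0.3935, 0.2539, 0.0957]
tool_rot: [0.001, -0.26, 0.966, 0.0]
contact_force: [-3.2, 2.4, 6.5]
grip_width: 0.715
grip_force: 64.4
```

Converted, -0.148 m / 0.3 = -0.4933, -0.06 m / 0.3 = -0.2, -0.297 rad / 6.2832 = -0.0473.

Request:
{"name": "drive_tool", "arguments": {"steps": "0 0 -0.0333 0 0 0;0 0 -0.1 0 0 0;0 0 -0.1833 0 0 0;-0.0333 -0.05 -0.2 0 0 -0.0048;-0.1 -0.15 -0.2 0 0 -0.0159;-0.1733 -0.2767 -0.2 0 0 -0.0271;-0.2467 -0.3933 -0.2 0 0 -0.0382;-0.2933 -0.4667 -0.2 0 0 -0.0473;-0.31 -0.4933 -0.2 0 0 -0.0473;-0.31 -0.4933 -0.2 0 0 -0.0473;-0.31 -0.4933 -0.2 0 0 -0.0473"}}

```text
clock: 3.95
position: [0.5467, 0.1725, 0.1544]
tool_rot: [-0.001, -0.4, 0.917, 0.0]
contact_force: [0.4, 0.0, -5.0]
grip_width: 0.715
grip_force: 67.2
```

```bash
python3 - <<'E'
from h import *
import pickle
p,r,st=tool();print(st['clock'],p,r.as_matrix()[:2,:2],st['contact_force'])
c=ctrl.calibration('wrist');im=ctrl.grab_frame('wrist')[:,:,::-1];cv2.imwrite('pics/w2.png',im);pickle.dump(c,open('w2.pkl','wb'))
t=ctrl.grab_frame('top')[:,:,::-1];s=ctrl.grab_frame('scene')[:,:,::-1]
cv2.imwrite('pics/t2.png',t);cv2.imwrite('pics/s2.png',s)
f=lambda i,k=3:cv2.resize(i,None,fx=k,fy=k,interpolation=cv2.INTER_CUBIC)
m=np.zeros((600,800,3),np.uint8)
m[:,:400]=f(s[150:300,170:270],4);m[:300,400:800]=f(im[60:210,160:360],2);m[300:,400:800]=f(t[150:300,140:340],2)
cv2.imwrite('pics/m2.png',m)
E
```

```text
3.95 [0.54674056 0.17250448 0.15436916] [[-0.68006005 -0.7331553 ]
 [-0.73315601  0.68006047]] [ 0.40487374  0.02886486 -5.02323022]
```

View pics/m2.png

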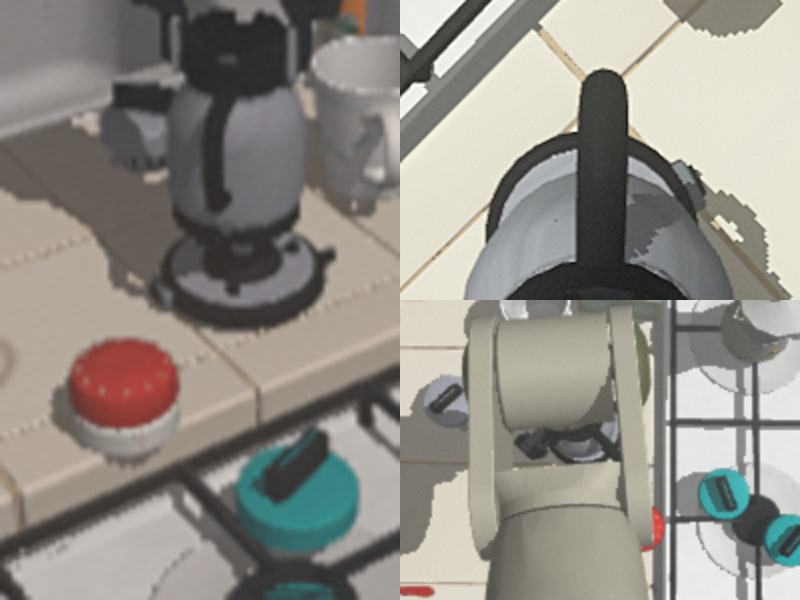

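The scene crop shows the jug hanging above the warmer, with its foot spanning columns 175–303 and its belly 168–306, and the plate centred near column 244. The wrist crop shows the handle running straight up the image, with its tip at (604,70).

```bash
python3 - <<'E'
from h import *
import pickle
s=ctrl.calibration('scene');w=pickle.load(open('w2.pkl','rb'))
crop=lambda p:((proj(s,p)-[170,150])*4)
a=np.radians(np.arange(0,360,3))
def ext(c,r,z,f): 
    q=np.array([f([c[0]+r*np.cos(t),c[1]+r*np.sin(t),z]) for t in a]);return np.round([q[:,0].min(),q[:,0].max(),q[:,1].min(),q[:,1].max()],1)
W=(.5468,.1718)
print('warmer',ext(W,.054,.016,crop),ext(W,.054,.0,crop))
for d in ((0,0),(.005,0),(0,.005)):
    c=np.array((.5467,.1725))+d
    print(d,'belly',ext(c,.043,.06+.06,crop),'foot',ext(c,.04,.06,crop))
for uv in ((262,95),):
    for z in (.13,.145,.16):
        h=plane(w,uv,z)[:2]-W; print(z,np.hypot(*h),np.degrees(np.arctan2(h[1],h[0])))
for k in (0,120,240):
    t=np.radians(k-13);print(crop([W[0]+.034*np.cos(t),W[1]+.034*np.sin(t),.028]))
E
```

```text
warmer [154.7 322.7 223.3 319.4] [155.6 322.3 243.  340.2]
(0, 0) belly [165.9 307.   95.  164.9] foot [173.8 301.  178.1 246.8]
(0.005, 0) belly [172.9 313.7  92.9 162.5] foot [180.7 307.5 175.9 244.3]
(0, 0.005) belly [161.7 302.3  91.8 161.3] foot [169.7 296.5 174.8 243. ]
0.13 0.07532767048678227 -134.67272099701586
0.145 0.07487062457858332 -134.52591681982014
0.16 0.07441407622833952 -134.37731029877864
[288.16428529 243.0962532 ]
[198.74344931 235.25926845]
[229.21577543 284.22298185]
```

Converted, 0.039 m / 0.3 = 0.13, 0.037 m / 0.3 = 0.1233.

Request:
{"name": "drive_tool", "arguments": {"steps": "0 0 0.0333 0 0 0;0 0 0.0667 0 0 0;0 0 0.0833 0 0 0;0 0 0.1 0 0 0;0 0 0.1133 0 0 0;0 0 0.1233 0 0 0;0 0 0.13 0 0 0;0 0 0.13 0 0 0;0 0 0.13 0 0 0"}}

```text
clock: 5.0
position: [0.5486, 0.1718, 0.1159]
tool_rot: [0.001, -0.4, 0.916, -0.001]
contact_force: [3.9, -2.0, -1.1]
grip_width: 0.711
grip_force: 67.5
```

Converted, 0.002 m / 0.3 = 0.0067, 0.001 m / 0.3 = 0.0033.

Request:
{"name": "drive_tool", "arguments": {"steps": "0 0 0.0033 0 0 0;0 0 0.0067 0 0 0;0 0 0.0067 0 0 0;0 0 0.0067 0 0 0"}}

```text
clock: 5.4
position: [0.5489, 0.1724, 0.1156]
tool_rot: [0.002, -0.4, 0.916, -0.001]
contact_force: [0.4, 0.3, 12.9]
grip_width: 0.713
grip_force: 68.8
```

Converted, -0.11 m / 0.3 = -0.3667, -0.1 m / 0.3 = -0.3333.

Request:
{"name": "drive_tool", "arguments": {"steps": "0 0 -0.0033 0 0 0;0 0 -0.0067 0 0 0;0 0 -0.0067 0 0 0;0 0 -0.0067 0 0 0;0 0 -0.0067 0 0 0;0 0 -0.0667 0 0 0;0 0 -0.1667 0 0 0;0 0 -0.2667 0 0 0;0 0 -0.3333 0 0 0;0 0 -0.3667 0 0 0;0 0 -0.3667 0 0 0", "gripper": 0.0854}}

```text
clock: 6.5
position: [0.5481, 0.1721, 0.2241]
tool_rot: [0.001, -0.4, 0.916, -0.0]
contact_force: [-0.3, 0.5, -0.3]
grip_width: 0.998
grip_force: 0.0
```

Converted, -0.142 m / 0.3 = -0.4733, -0.13 m / 0.3 = -0.4333, 1.588 rad / 6.2832 = 0.2527.

Request:
{"name": "drive_tool", "arguments": {"steps": "-0.0667 0.0467 0 0 0 0.0223;-0.1667 0.1133 0 0 0 0.0446;-0.2667 0.18 0 0 0 0.0668;-0.3667 0.25 0 0 0 0.0891;-0.4333 0.2967 0 0 0 0.1114;-0.4733 0.3233 0 0 0 0.1353;-0.4733 0.3233 0 0 0 0.1592;-0.4733 0.3233 0 0 0 0.183;-0.4733 0.3233 0 0 0 0.2069;-0.4733 0.3233 0 0 0 0.2308;-0.4733 0.3233 0 0 0 0.2527;-0.4733 0.3233 0 0 0 0.2527", "gripper": 0.06}}

```text
clock: 7.7
position: [0.5729, 0.3419, 0.2214]
tool_rot: [-0.001, 0.374, 0.928, -0.001]
contact_force: [-0.6, 0.7, -0.4]
grip_width: 0.702
grip_force: 0.0
```

```bash
python3 - <<'E'
from h import *
import pickle
p,r,st=tool();print(st['clock'],p,r.as_matrix()[:2,:2],st['contact_force'],np.round(st['qpos'],2))
c=ctrl.calibration('wrist');im=ctrl.grab_frame('wrist')[:,:,::-1];cv2.imwrite('pics/w3.png',im);pickle.dump(c,open('w3.pkl','wb'))
t=ctrl.grab_frame('top')[:,:,::-1];s=ctrl.grab_frame('scene')[:,:,::-1]
cv2.imwrite('pics/t3.png',t);cv2.imwrite('pics/s3.png',s)
f=lambda i,k=3:cv2.resize(i,None,fx=k,fy=k,interpolation=cv2.INTER_CUBIC)
L=(proj(c,[.5733,.3423,.05])).astype(int);M=proj(c,[.549,.172,.146]).astype(int);print(L,M)
m=np.zeros((600,800,3),np.uint8)
def crop(i,u,v,w,h,k):
    u=min(max(0,u-w//2),512-w);v=min(max(0,v-h//2),384-h);print('off',u,v);return f(i[v:v+h,u:u+w],k)
m[:400,:400]=crop(im,*L,100,100,4);m[:400,400:]=crop(im,*M,100,100,4)
m[400:,:400]=f(s[165:215,170:270],4); m[400:,400:]=f(t[190:240,160:260],4)
cv2.imwrite('pics/m3.png',m)
E
```

```text
7.7 [0.57292064 0.34193067 0.22142939] [[-0.72068891  0.69325282]
 [ 0.69325737  0.72068933]] [-0.57008936  0.71303246 -0.39877891] [ 0.36  0.6   0.94  0.    1.6  -0.44]
[258 171] [100 306]
off 208 121
off 50 256
```

View pics/m3.png

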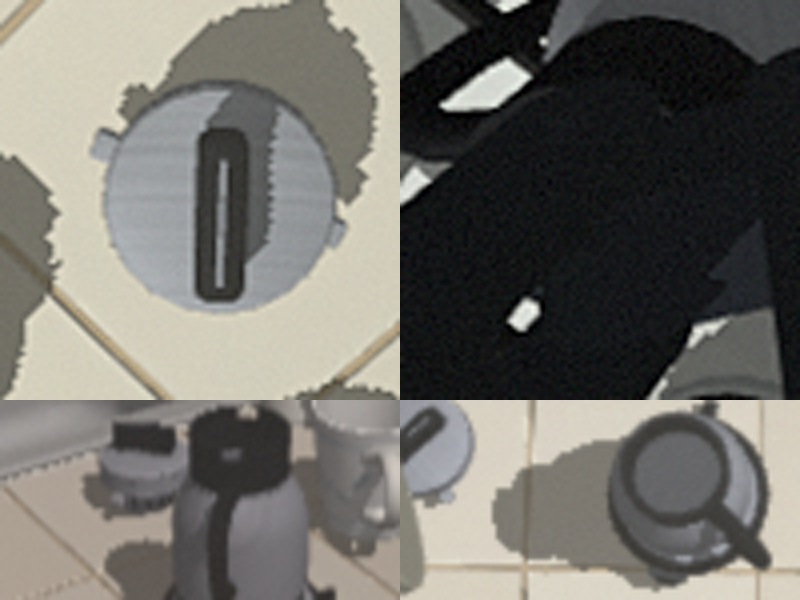

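The lid crop shows the knob bar upright and centred at (220,215), with ear tips at (102,146) and (338,232). In the top crop the jug stands on the warmer, with its mouth at (677,473) and its handle tip at (762,560).

```bash
python3 - <<'E'
from h import *
import pickle
w=pickle.load(open('w3.pkl','rb'));t=ctrl.calibration('top');s=ctrl.calibration('scene')
w1=pickle.load(open('w1.pkl','rb'))
C=lambda u,v:(w,np.array((208+u/4,121+v/4)))
T=lambda u,v:(t,np.array((160+(u-400)/4,190+(v-400)/4)))
S=lambda u,v:(s,np.array((170+u/4,165+(v-400)/4)))
ang=lambda d:np.degrees(np.arctan2(d[1],d[0]))
print('knob',plane(*C(220,215),.064),tri([C(220,215),(t,np.array((140+69/3,180+59/3)))]),tri([C(220,215),(t,np.array((140+69/3,180+59/3))),(w1,np.array((428,491))/1.5625)]))
a=plane(*C(102,146),.019);b=plane(*C(338,232),.019);print('ears',a,b,(a+b)/2,np.linalg.norm(a-b),ang(a-b))
a=plane(*C(222,128),.064);b=plane(*C(219,300),.064);print('bar',ang(a-b),np.linalg.norm(a-b))
print('mouth',plane(*T(677,473),.146)); h=plane(*T(762,560),.115);print('handle',h,ang(h-plane(*T(677,473),.146)))
print('mouth tri',tri([T(677,473),S(240,416)]))
E
```

```text
knob [0.57698154 0.3453119  0.064     ] (array([0.5765, 0.3441, 0.057 ]), array([0.0018, 0.0018])) (array([0.5763, 0.3441, 0.0587]), array([0.0017, 0.0019, 0.0003]))
ears [0.54534976 0.32760396 0.019     ] [0.61401415 0.36069711 0.019     ] [0.57968195 0.34415053 0.019     ] 0.07622306367217173 -154.2680198473564
bar 135.37695332273603 0.04670596668537689
mouth [0.5440557  0.17111193 0.146     ]
handle [0.49738258 0.12191804 0.115     ] -133.49378577586324
mouth tri (array([0.5446, 0.1692, 0.158 ]), array([0.0024, 0.0024]))
```

Converted, 0.16 m / 0.3 = 0.5333, 0.15 m / 0.3 = 0.5, 0.012 rad / 6.2832 = 0.0019.

Request:
{"name": "drive_tool", "arguments": {"steps": "0 0.01 0.1333 0 0 0.0019;0 0.01 0.2833 0 0 0.0019;0 0.01 0.4167 0 0 0.0019;0 0.01 0.5 0 0 0.0019;0 0.01 0.5333 0 0 0.0019;0 0.01 0.5333 0 0 0.0019;0 0.01 0.5333 0 0 0.0019", "gripper": 0.05}}

```text
clock: 8.55
position: [0.5761, 0.3445, 0.0648]
tool_rot: [0.001, 0.378, 0.926, 0.001]
contact_force: [-1.0, -0.2, 1.5]
grip_width: 0.581
grip_force: 0.0
```

Request:
{"name": "drive_tool", "arguments": {"steps": "0 0 0.0333 0 0 0;0 0 0.0567 0 0 0;0 0 0.0667 0 0 0;0 0 0.0667 0 0 0;0 0 0.0667 0 0 0"}}

```text
clock: 9.05
position: [0.5755, 0.3443, 0.0435]
tool_rot: [0.0, 0.379, 0.926, 0.0]
contact_force: [-0.0, -0.2, 0.5]
grip_width: 0.582
grip_force: 0.0
```

Request:
{"name": "drive_tool", "arguments": {"steps": "0 0 0 0 0 0;0 0 0 0 0 0;0 0 0 0 0 0;0 0 0 0 0 0;0 0 0 0 0 0;0 0 0 0 0 0;0 0 0 0 0 0;0 0 0 0 0 0", "gripper": 0.0}}

```text
clock: 9.85
position: [0.5763, 0.3445, 0.0456]
tool_rot: [0.001, 0.379, 0.926, 0.001]
contact_force: [-0.4, -1.3, 9.8]
grip_width: 0.147
grip_force: 60.0
```

Converted, -0.165 m / 0.3 = -0.55, -0.13 m / 0.3 = -0.4333, -0.372 rad / 6.2832 = -0.0592.

Request:
{"name": "drive_tool", "arguments": {"steps": "0 0 -0.0167 0 0 0;0 0 -0.0667 0 0 0;0 0 -0.1667 0 0 0;0 0 -0.3 0 0 0;0 0 -0.4333 0 0 0;0 0 -0.5333 0 0 0;-0.0333 -0.0467 -0.55 0 0 -0.0095;-0.1 -0.14 -0.55 0 0 -0.0255;-0.1667 -0.2367 -0.55 0 0 -0.0414;-0.2333 -0.33 -0.55 0 0 -0.0541;-0.2833 -0.4 -0.55 0 0 -0.0592;-0.3167 -0.4467 -0.55 0 0 -0.0592"}}

```text
clock: 11.05
position: [0.5487, 0.1805, 0.2084]
tool_rot: [-0.0, 0.201, 0.979, -0.0]
contact_force: [0.0, 0.1, -1.7]
grip_width: 0.15
grip_force: 58.8
```

Converted, -0.009 m / 0.3 = -0.03, -0.004 m / 0.3 = -0.0133.

Request:
{"name": "drive_tool", "arguments": {"steps": "-0.03 -0.0133 0 0 0 0;-0.03 -0.0133 0 0 0 0;-0.03 -0.0133 0 0 0 0"}}

```text
clock: 11.35
position: [0.5561, 0.1756, 0.2081]
tool_rot: [-0.0, 0.201, 0.98, 0.0]
contact_force: [-0.5, 0.6, -1.5]
grip_width: 0.151
grip_force: 58.8
```

```bash
python3 - <<'E'
from h import *
import pickle
p,r,st=tool();print(st['clock'],p,r.as_matrix()[:2,:2],st['contact_force'],np.round(st['qpos'],2),st['grip_width'])
c=ctrl.calibration('wrist');im=ctrl.grab_frame('wrist')[:,:,::-1];cv2.imwrite('pics/w4.png',im);pickle.dump(c,open('w4.pkl','wb'))
s=ctrl.grab_frame('scene')[:,:,::-1];cv2.imwrite('pics/s4.png',s)
f=lambda i,k=3:cv2.resize(i,None,fx=k,fy=k,interpolation=cv2.INTER_CUBIC)
m=np.zeros((600,800,3),np.uint8)
m[:,:400]=f(s[110:260,180:280],4);m[:,400:]=f(im[:300,160:360],2)
cv2.imwrite('pics/m4.png',m)
E
```

```text
11.35 [0.5561424  0.17561564 0.20807797] [[-0.91919371  0.39380565]
 [ 0.39380556  0.91919369]] [-0.51202952  0.57362666 -1.5234426 ] [ 0.1   0.46  1.24  0.    1.44 -1.06] 0.15115109220720105
```

View pics/m4.png

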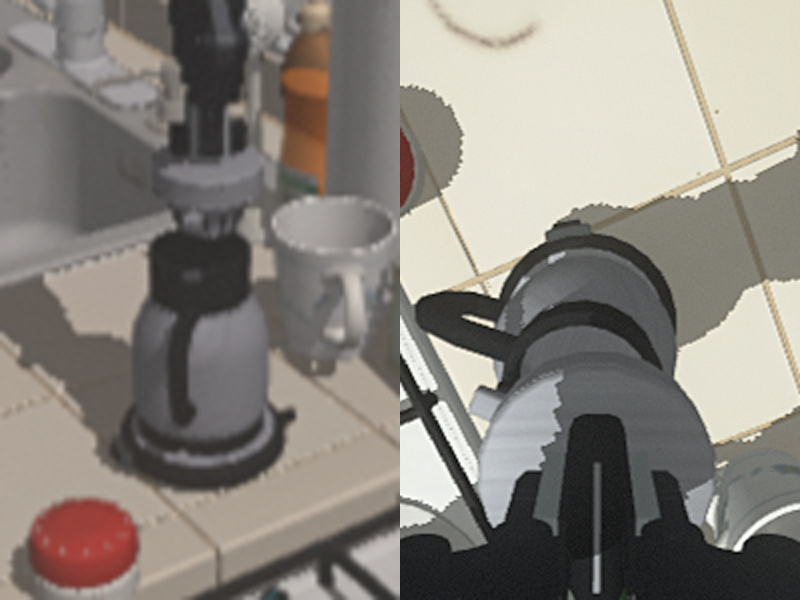

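The scene crop shows the lids hanging above the jug, with the jug sitting level and home. The wrist crop shows an ear tip at about (472,403), on the same side as the handle, whose tip is near (420,303). The rim's inner arc peaks near (577,329).

```bash
python3 - <<'E'
from h import *
import pickle
w=pickle.load(open('w4.pkl','rb'));s=ctrl.calibration('scene')
C=lambda u,v:(w,np.array((160+(u-400)/2,v/2)))
ang=lambda d:np.degrees(np.arctan2(d[1],d[0]))
p=np.array((.5561,.1756,0))
for e in ((472,398),(474,408)):
    q=plane(*C(*e),.1815);print('ear',q,np.hypot(*(q-p)[:2]),ang(q-p))
for z in (.105,.12): h=plane(*C(420,304),z);print('handle',h,ang(h-np.array((.548,.1725,0))),np.hypot(*(h-np.array((.548,.1725,0)))[:2]))
print('inner arc peak',plane(*C(577,329),.146),'outer low',plane(*C(573,301),.118))
a=np.radians(np.arange(0,360,2))
for c in ((.548,.1725),(.545,.1715)):
  for r,z in ((.026,.146),(.031,.116)):
    q=np.array([(proj(w,[c[0]+r*np.cos(t),c[1]+r*np.sin(t),z])-[160,0])*2+[400,0] for t in a]);i=q[:,1].argmin();print(c,r,q[i],q[:,0].min(),q[:,0].max())
E
```

```text
ear [0.52730402 0.14690298 0.1815    ] 0.04065375128887557 -135.09862013036656
ear [0.53043719 0.14601611 0.1815    ] 0.03916358564529773 -130.94029648382306
handle [0.49746646 0.11986284 0.105     ] -133.83191404844763 0.07296786631881276
handle [0.49708382 0.12497399 0.12      ] -136.97238362208668 0.0696504070866145
inner arc peak [0.5264801  0.18110699 0.146     ] outer low [0.52024551 0.18116307 0.118     ]
(0.548, 0.1725) 0.026 [579.53570972 321.18008636] 508.4838001182349 649.7728633842354
(0.548, 0.1725) 0.031 [581.5747496  295.10330227] 506.8212992712782 655.3271710290968
(0.545, 0.1715) 0.026 [573.55416348 314.60255032] 502.4754865404001 644.2093399641295
(0.545, 0.1715) 0.031 [576.30024637 289.22297145] 501.52185431356463 650.4397052565545
```

Converted, 0.034 m / 0.3 = 0.1133, 0.031 m / 0.3 = 0.1033.

Request:
{"name": "drive_tool", "arguments": {"steps": "0.0083 -0.01 0 0 0 0;0.0167 -0.02 0 0 0 0;0.0167 -0.02 0.0267 0 0 0;0.0167 -0.02 0.05 0 0 0;0.0167 -0.02 0.0667 0 0 0;0.0167 -0.02 0.08 0 0 0;0.0167 -0.02 0.0933 0 0 0;0.0167 -0.02 0.1033 0 0 0;0.0167 -0.02 0.1133 0 0 0;0.0167 -0.02 0.1133 0 0 0"}}

```text
clock: 12.45
position: [0.5494, 0.1714, 0.1753]
tool_rot: [0.001, 0.201, 0.98, 0.0]
contact_force: [-2.7, -1.4, 5.3]
grip_width: 0.147
grip_force: 59.8
```

Converted, 0.003 m / 0.3 = 0.01, 0.001 m / 0.3 = 0.0033.

Request:
{"name": "drive_tool", "arguments": {"steps": "0 0 0.0033 0 0 0;0 0 0.0067 0 0 0;0 0 0.01 0 0 0;0 0 0.01 0 0 0"}}

```text
clock: 12.85
position: [0.5504, 0.1716, 0.1744]
tool_rot: [0.003, 0.201, 0.98, 0.001]
contact_force: [-2.3, 0.2, 15.5]
grip_width: 0.151
grip_force: 61.8
```

```bash
python3 - <<'E'
from h import *
import pickle
p,r,st=tool()
c=ctrl.calibration('wrist');im=ctrl.grab_frame('wrist')[:,:,::-1];cv2.imwrite('pics/w5.png',im);pickle.dump(c,open('w5.pkl','wb'))
s=ctrl.grab_frame('scene')[:,:,::-1];cv2.imwrite('pics/s5.png',s)
f=lambda i,k=3:cv2.resize(i,None,fx=k,fy=k,interpolation=cv2.INTER_CUBIC)
m=np.zeros((600,800,3),np.uint8)
m[:,:400]=cv2.convertScaleAbs(f(s[140:215,205:255],8),alpha=1.6);m[:,400:]=cv2.convertScaleAbs(f(im[130:280,175:275],4),alpha=1.6)
cv2.imwrite('pics/m5.png',m)
print(np.round(proj(ctrl.calibration('scene'),[.5494,.1714,.146]),1), r.as_matrix()[:,2])
E
```

```text
[230.2 172.7] [ 0.00696964  0.00103768 -0.99997517]
```

View pics/m5.png

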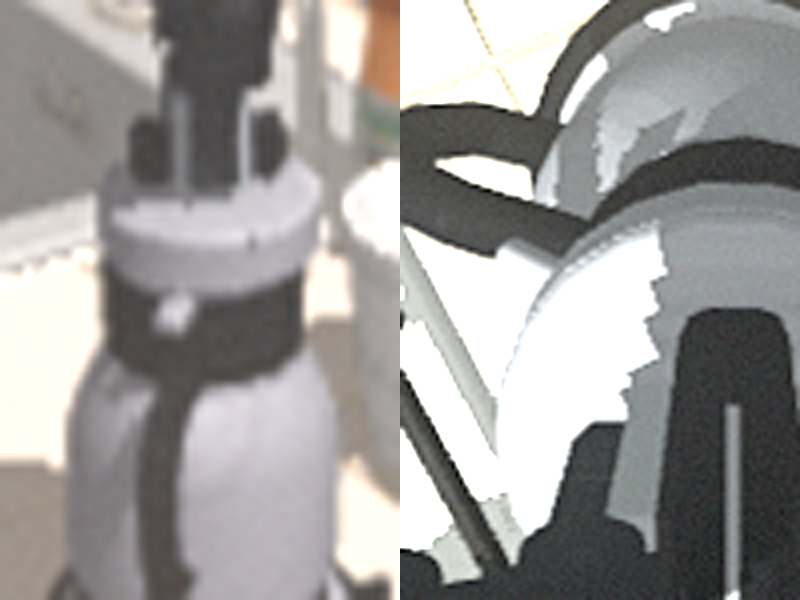

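The scene crop shows the near ear at (172,312), below the rim's top edge and ringed by black neck. I'll compare its height with seated and unseated predictions.

```bash
python3 - <<'E'
from h import *
s=ctrl.calibration('scene')
f=lambda p:np.round((proj(s,p)-[205,140])*8,0)
c=np.array((.5495,.1718));d=np.array((np.cos(np.radians(227)),np.sin(np.radians(227))))
for dz in (0,.004,.0065):
    print(dz,'ear tip',f([*(c+.04*d),.14275+dz]),'lid top c',f([*c,.146+.003+.017+dz]))
for k in (0,1):
  pass
a=np.radians(np.arange(0,360,3))
for nm,r,z in (('lidtop',.0335,.166),('floor',.0335,.149),('rim',.031,.146),('neckbot',.031,.116),('belly',.043,.08),('handletip',.0,.146)):
    q=np.array([f([c[0]+r*np.cos(t),c[1]+r*np.sin(t),z]) for t in a]);print(nm,q[:,0].min(),q[:,0].max(),q[:,1].min(),q[:,1].max())
E
```

```text
0 ear tip [178. 335.] lid top c [201. 202.]
0.004 ear tip [177. 323.] lid top c [201. 190.]
0.0065 ear tip [177. 315.] lid top c [201. 182.]
lidtop 88.0 313.0 152.0 255.0
floor 90.0 313.0 201.0 306.0
rim 98.0 304.0 213.0 311.0
neckbot 101.0 303.0 298.0 399.0
belly 65.0 341.0 377.0 522.0
handletip 201.0 201.0 261.0 261.0
```

Converted, 0.001 m / 0.3 = 0.0033, 0.06 rad / 6.2832 = 0.0095.

Request:
{"name": "drive_tool", "arguments": {"steps": "0.0033 0 0 0 0 0.0048;0.0033 0 0 0 0 0.0095;0.0033 0 0 0 0 0.0095;0.0033 0 0 0 0 0.0095"}}

```text
clock: 13.35
position: [0.5496, 0.1721, 0.1744]
tool_rot: [0.003, 0.23, 0.973, 0.001]
contact_force: [-2.7, -0.9, 15.1]
grip_width: 0.15
grip_force: 61.7
```

Converted, -0.12 rad / 6.2832 = -0.0191.

Request:
{"name": "drive_tool", "arguments": {"steps": "0 0 0 0 0 -0.0095;0 0 0 0 0 -0.0191;0 0 0 0 0 -0.0191;0 0 0 0 0 -0.0191"}}

```text
clock: 13.75
position: [0.5498, 0.1716, 0.1744]
tool_rot: [0.004, 0.172, 0.985, 0.001]
contact_force: [-0.5, -2.0, 13.8]
grip_width: 0.146
grip_force: 62.0
```

```bash
python3 - <<'E'
from h import *
c=ctrl.calibration('wrist');im=ctrl.grab_frame('wrist')[:,:,::-1];cv2.imwrite('pics/w6.png',im)
s=ctrl.grab_frame('scene')[:,:,::-1];cv2.imwrite('pics/s6.png',s)
for n in ('s3','s5','s6'):
    g=cv2.cvtColor(cv2.imread(f'pics/{n}.png'),cv2.COLOR_BGR2GRAY);print(n);print(g[168:190,217:238])
sc=ctrl.calibration('scene');C=np.array((.5495,.1718));d=np.array((np.cos(np.radians(227)),np.sin(np.radians(227))))
for r,z in ((.031,.146),(.031,.1385),(.026,.146),(.026,.1385),(.04,.146),(.04,.1395),(.034,.146),(.031,.116)): print(r,z,np.round(proj(sc,[*(C+r*d),z]),1))
print(ctrl.observe()['wrist_torque'])
E
```

```text
s3
[[147 145 115 106  69  55  54  48  45  47  45  51  94 144 147 147 156  86
   48  47  47]
 [142 114  70  55  49  46  46  48  46  50  47  51  72  95  99 100 113  68
   46  47  49]
 [109  70  48  46  47  45  49  49  49  48  49  48  51  52  52  52  57  46
   46  47  45]
 [ 90  52  47  46  47  50  49  48  50  48  48  48  49  48  45  43  46  45
   48  47  45]
 [ 82  49  45  48  47  48  50  48  50  47  47  48  48  49  47  48  46  46
   47  45  44]
 [ 64  46  49  49  48  50  48  48  49  48  49  48  48  47  47  46  46  48
   47  47  46]
 [ 75  49  48  49  49  48  47  47  48  46  50  48  49  47  47  47  48  47
   48  43  46]
 [ 82  47  47  49  49  49  49  49  50  50  48  47  48  47  49  46  50  46
   49  48  48]
 [ 77  45  46  48  50  50  49  49  50  49  49  51  51  49  48  47  49  49
   47  47  51]
 [ 73  48  47  46  47  46  46  49  58  72  70  83  80  63  50  49  49  47
   49  49  49]
 [ 76  48  44  46  48  45  47  48  67  90  91  95  86  62  48  48  50  50
   50  49  48]
 [ 78  49  44  46  47  47  46  48  63  81  83  81  75  57  50  48  46  49
   47  47  49]
 [ 78  47  46  46  47  46  45
[... 4332 characters left out ...]
49  49]
 [ 77  73  57  47  45  47  48  47  48  47  48  48  49  47  50  49  49  49
   51  49  49]
 [ 76  78  69  59  51  48  48  47  49  48  51  52  49  49  49  49  46  47
   48  51  51]
 [ 83  77  76  73  67  63  56  49  48  51  50  52  48  51  50  49  54  57
   57  73  87]
 [ 81  76  76  78  79  80  84  59  49  50  51  48  50  72  75  75  90 111
  108 109 117]
 [ 79  76  78  93 100 102  95  62  52  52  51  51  64 102 108 108 117 131
  129 129 130]]
0.031 0.146 [227.9 178.8]
0.031 0.1385 [227.9 181.6]
0.026 0.146 [228.3 177.8]
0.026 0.1385 [228.3 180.5]
0.04 0.146 [227.2 180.7]
0.04 0.1395 [227.2 183.1]
0.034 0.146 [227.7 179.4]
0.031 0.116 [228.  189.8]
[-0.12538398 -0.15561265 -0.07169438]
```

```bash
python3 - <<'E'
from h import *
sc=ctrl.calibration('scene');a=np.radians(np.arange(0,360,3))
def near(c,z,r=.0335):
    q=np.array([proj(sc,[c[0]+r*np.cos(t),c[1]+r*np.sin(t),z]) for t in a]);return np.round([q[:,0].min(),q[:,0].max(),q[:,1].max(),q[q[:,1].argmax(),0]],1)
print('s4 nominal top/floor',near((.5561,.1756),.2081-.0456+.042),near((.5561,.1756),.2081-.0456+.025))
print('s6 nominal',near((.5498,.1716),.1744-.0456+.042),near((.5498,.1716),.1744-.0456+.025))
print('s3 nominal',near((.5763,.3445),.042),near((.5763,.3445),.025))
for n,u,v0,v1 in (('s4',232,140,172),('s6',230,158,182),('s3',206,158,192)):
    g=cv2.cvtColor(cv2.imread(f'pics/{n}.png'),cv2.COLOR_BGR2GRAY);print(n,v0,g[v0:v1,u-1:u+2].mean(1).astype(int))
E
```

```text
s4 nominal top/floor [217.1 245.7 155.5 231.5] [217.3 245.6 162.2 231.5]
s6 nominal [216.1 244.3 170.  230.2] [216.3 244.2 176.5 230.3]
s3 nominal [193.9 217.3 184.  205. ] [194.2 217.4 189.2 205.2]
s4 140 [ 46  45  47  48  46  49  51  50  49  70  83 112 129 130 131 134 119 104
 104 105 106 110  94  75  71  68  72  81  89  71  47  45]
s6 158 [ 49  51  53  53  51  59  78 111 127 129 131 133 127 108 101 103 104 106
  98  76  60  52  50  47]
s3 158 [ 86  86  86  85  85  85  85  85  89 118 136 135 106  67  49  48  49  48
  48  62  96 120 127 128 129 133 121 107 106 107 112  93  70  67]
```

```bash
python3 - <<'E'
from h import *
sc=ctrl.calibration('scene');a=np.radians(np.arange(0,360,1))
def pr(c,z,r,u):
    q=np.array([proj(sc,[c[0]+r*np.cos(t),c[1]+r*np.sin(t),z]) for t in a]);m=abs(q[:,0]-u)<.6
    return round(q[m,1].max(),1)
for n,c,z,us in (('scene0',(.3935,.254),0,(160,164)),('s2',(.5467,.1725),.0587,(236,240)),('s3',(.5495,.172),.02,(236,240)),('s6',(.5495,.172),.02,(236,240))):
    g=cv2.cvtColor(cv2.imread(f'pics/{n}.png'),cv2.COLOR_BGR2GRAY)
    for u in us:
        p=[pr(c,z+.116,.031,u),pr(c,z+.012,.04,u),pr(c,z,.04,u)]
        k=int(p[0]);f=int(p[2])
        print(n,u,p,'neck',k-6,g[k-6:k+5,u],'foot',f-9,g[f-9:f+6,u])
    q=np.array([proj(sc,[c[0]+.043*np.cos(t),c[1]+.043*np.sin(t),z+.06]) for t in a]);print(q[:,0].min(),q[:,0].max(),g[int(q[:,1].mean()),int(q[:,0].min())-3:int(q[:,0].min())+5],g[int(q[:,1].mean()),int(q[:,0].max())-4:int(q[:,0].max())+5])
print([np.round(proj(sc,[.549+.054*np.cos(t),.172+.054*np.sin(t),z]),1) for t,z in ((-1.2,.02),(-1.2,0))])
E
```

```text
scene0 160 [np.float64(193.5), np.float64(232.2), np.float64(236.2)] neck 187 [49 48 50 49 49 48 50 49 48 51 49] foot 227 [104 105 101  94  74  49  50  55 109 150 161 162 163 161 161]
scene0 164 [np.float64(192.4), np.float64(231.7), np.float64(235.8)] neck 186 [49 50 51 48 48 48 49 49 48 49 49] foot 226 [108 107 105  99  79  58  49  49  74 135 161 162 162 162 162]
141.1413356553534 176.84918285385243 [63 49 52 51 49 55 70 76] [113 111 106 100 116 153 160 159 159]
s2 236 [np.float64(167.3), np.float64(207.3), np.float64(211.4)] neck 161 [45 47 45 45 46 46 45 47 46 46 45] foot 202 [110 110 106 104  79  55  49  48  47  48  49  48  51  51  52]
s2 240 [np.float64(165.7), np.float64(206.0), np.float64(210.1)] neck 159 [42 44 45 46 46 43 46 46 46 48 47] foot 201 [112 109 100  78  55  48  51  78 113 127 103  80  81  79  81]
211.48160113894286 246.74247254302523 [134 135 133 111  81  78  82  87] [122 120 116 111 101  94  93  90  95]
s3 236 [np.float64(181.9), np.float64(220.3), np.float64(224.3)] neck 175 [48 47 49 49 47 48 50 47 47 48 47] foot 215 [110 109 105 101  77  54  50  52  78 110  94  59  55  53  54]
s3 240 [np.float64(180.5), np.float64(219.1), np.float64(223.1)] neck 174 [48 48 48 46 48 48 47 48 48 47 50] foot 214 [109 110 103  86  62  50  50  62 106 126  98  60  54  54  51]
213.07016668130257 247.5734784452978 [164 163 142  90  76  81  85  90] [119 118 112 107  92  89  92  89  88]
s6 236 [np.float64(181.9), np.float64(220.3), np.float64(224.3)] neck 175 [103  75  51  49  49  48  50  48  50  49  49] foot 215 [111 110 106 104  80  55  51  54  90 116  96  62  57  54  52]
s6 240 [np.float64(180.5), np.float64(219.1), np.float64(223.1)] neck 174 [85 55 47 49 48 47 49 48 48 47 51] foot 214 [112 110 105  91  67  52  52  75 115 129 100  63  55  54  53]
213.07016668130257 247.5734784452978 [167 167 145  92  77  83  85  90] [124 119 115 108  94  91  91  91  91]
[array([247.9, 222.7]), array([247.8, 229.1])]
```

Converted, -0.015 m / 0.3 = -0.05, 0.002 m / 0.3 = 0.0067, 0.06 rad / 6.2832 = 0.0095.

Request:
{"name": "drive_tool", "arguments": {"steps": "0 0 -0.0133 0 0 0.0048;0.0033 0 -0.0333 0 0 0.0095;0.0067 0 -0.05 0 0 0.0095;0.0067 0 -0.05 0 0 0.0095;0.0067 0 -0.05 0 0 0.0095"}}

```text
clock: 14.35
position: [0.546, 0.1724, 0.1861]
tool_rot: [-0.0, 0.201, 0.98, -0.0]
contact_force: [-1.5, 0.3, -2.4]
grip_width: 0.148
grip_force: 58.8
```

```bash
python3 - <<'E'
from h import *
import pickle
p,r,st=tool();print(p,r.as_matrix()[:2,:2])
c=ctrl.calibration('wrist');im=ctrl.grab_frame('wrist')[:,:,::-1];cv2.imwrite('pics/w7.png',im);pickle.dump(c,open('w7.pkl','wb'))
s=ctrl.grab_frame('scene')[:,:,::-1];cv2.imwrite('pics/s7.png',s)
t=ctrl.grab_frame('top')[:,:,::-1];cv2.imwrite('pics/t7.png',t)
f=lambda i,k=3:cv2.resize(i,None,fx=k,fy=k,interpolation=cv2.INTER_CUBIC)
m=np.zeros((600,800,3),np.uint8)
B=lambda x:cv2.convertScaleAbs(x,alpha=1.5)
m[:,:400]=B(f(s[140:215,205:255],8));m[:,400:]=B(f(im[100:250,170:270],4))
cv2.imwrite('pics/m7.png',m)
E
```

```text
[0.54599659 0.17241635 0.18608875] [[-0.9193913   0.39334405]
 [ 0.39334407  0.91939134]]
```

View pics/m7.png

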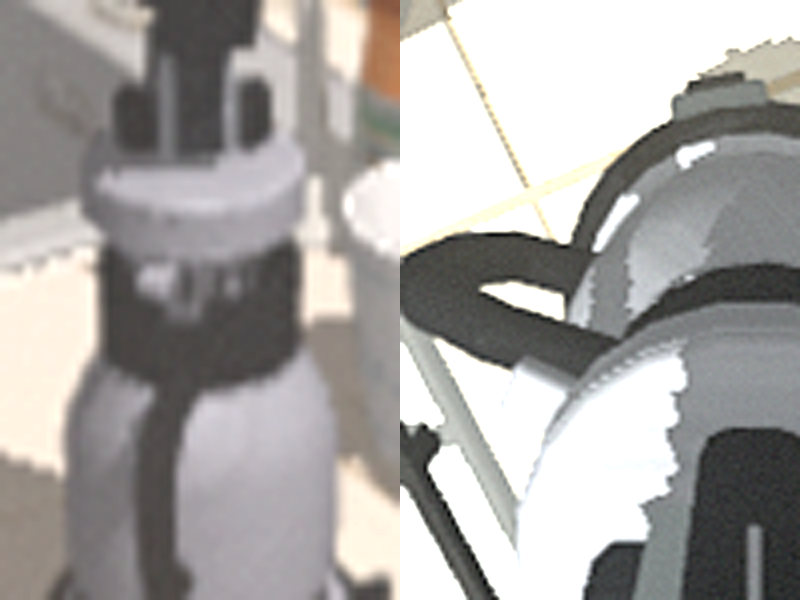

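The scene crop shows the hanging lid spanning columns 82–303, the neck at about 103–301 and the near ear at (153,285), to the left of the notch at about column 178. So the lids need turning anticlockwise by a few degrees. The wrist crop shows the ear's end near (514,378).

```bash
python3 - <<'E'
from h import *
import pickle
from scipy.optimize import least_squares
w=pickle.load(open('w7.pkl','rb'));sc=ctrl.calibration('scene')
a=np.radians(np.arange(0,360,2))
ang=lambda d:np.degrees(np.arctan2(d[1],d[0]))
f=lambda p:(proj(sc,p)-[205,140])*8
def ext(c,r,z):
    q=np.array([f([c[0]+r*np.cos(t),c[1]+r*np.sin(t),z]) for t in a]);return np.round([q[:,0].min(),q[:,0].max(),q[:,1].max()])
print('lid at TCP',ext((.546,.1724),.0335,.1861-.0456+.036),'neck',ext((.5495,.172),.031,.13))
e=plane(w,(198.5,194.5),.1575);print('ear wrist',e)
for c in ((.546,.1724),(.5476,.1717)): print(ang(e[:2]-c),np.hypot(*(e[:2]-c)))
for c in ((.546,.1724),(.5476,.1717)):
  for y in (215,221,227): t=np.radians(y);print(c,y,np.round(f([c[0]+.038*np.cos(t),c[1]+.038*np.sin(t),.1585])))
t=np.radians(227);print('notch pred',np.round(f([.5495+.0285*np.cos(t),.172+.0285*np.sin(t),.1423])))
# circle fit of lid in wrist image
g=cv2.imread('pics/w7.png');
E
```

```text
lid at TCP [ 76. 303. 225.] neck [ 99. 303. 358.]
ear wrist [0.51561236 0.1457381  0.1575    ]
-138.73651413243311 0.04042604939839461
-140.93642517033425 0.04119744232128415
(0.546, 0.1724) 215 [140. 283.]
(0.546, 0.1724) 221 [153. 285.]
(0.546, 0.1724) 227 [167. 287.]
(0.5476, 0.1717) 215 [146. 283.]
(0.5476, 0.1717) 221 [159. 285.]
(0.5476, 0.1717) 227 [173. 286.]
notch pred [184. 317.]
```

Converted, 0.016 m / 0.3 = 0.0533, 0.015 m / 0.3 = 0.05, -0.096 rad / 6.2832 = -0.0153.

Request:
{"name": "drive_tool", "arguments": {"steps": "-0.0033 0.0017 0 0 0 -0.008;-0.0083 0.0033 0 0 0 -0.0153;-0.0083 0.0033 0.0133 0 0 -0.0153;-0.0083 0.0033 0.0267 0 0 -0.0153;-0.0083 0.0033 0.04 0 0 -0.0153;-0.0083 0.0033 0.05 0 0 -0.0153;-0.0083 0.0033 0.0533 0 0 -0.0153;-0.0083 0.0033 0.0533 0 0 -0.0153"}}

```text
clock: 15.3
position: [0.5487, 0.1723, 0.1703]
tool_rot: [-0.0, 0.154, 0.988, -0.0]
contact_force: [0.5, 0.0, 0.0]
grip_width: 0.147
grip_force: 59.0
```

Converted, 0.001 m / 0.3 = 0.0033, -1.06 rad / 6.2832 = -0.1687.

Request:
{"name": "drive_tool", "arguments": {"steps": "0 0 0.0033 0 0 0;0 0 0.0033 0 0 -0.0191;0 0 0.0033 0 0 -0.0382;0 0 0.0033 0 0 -0.0573;0 0 0.0033 0 0 -0.0764;0 0 0.0033 0 0 -0.0955;0 0 0.0033 0 0 -0.1146;0 0 0.0033 0 0 -0.1337;0 0 0.0033 0 0 -0.1496;0 0 0.0033 0 0 -0.1623;0 0 0.0033 0 0 -0.1687;0 0 0.0033 0 0 -0.1687"}}

```text
clock: 16.5
position: [0.5489, 0.1723, 0.1696]
tool_rot: [0.0, -0.367, 0.93, -0.0]
contact_force: [-0.8, -0.1, 0.4]
grip_width: 0.147
grip_force: 59.1
```

```bash
python3 - <<'E'
from h import *
p,r,st=tool();print(p,np.degrees(np.arctan2(*r.as_matrix()[1::-1,0])),st['wrist_torque'],st['contact_force'],np.round(st['qpos'],2))
E
```

```text
[0.54894157 0.17231119 0.16960309] -136.94977848103508 [-0.03625026  0.05130342  0.02024751] [-0.76645355 -0.07813113  0.41761545] [ 0.1   0.47  1.33 -0.    1.34 -2.22]
```

Converted, -0.09 rad / 6.2832 = -0.0143.

Request:
{"name": "drive_tool", "arguments": {"steps": "0 0 0 0 0 -0.0048;0 0 0 0 0 -0.0095;0 0 0 0 0 -0.0143;0 0 0 0 0 -0.0143;0 0 0 0 0 -0.0143"}}

```text
clock: 17.0
position: [0.5489, 0.1723, 0.1696]
tool_rot: [0.0, -0.408, 0.913, -0.0]
contact_force: [-0.9, -0.3, 2.0]
grip_width: 0.153
grip_force: 59.3
```

```bash
python3 - <<'E'
from h import *
p,r,st=tool();print(p,np.degrees(np.arctan2(*r.as_matrix()[1::-1,0])),st['wrist_torque'],st['contact_force'],st['grip_width'])
E
```

```text
[0.54890844 0.17234403 0.16957247] -131.82370992298567 [-0.03528956 -0.0287676   0.04034143] [-0.93269884 -0.31262579  1.95542453] 0.15257139175508438
```

Converted, -0.006 m / 0.3 = -0.02, -0.005 m / 0.3 = -0.0167, 0.02 rad / 6.2832 = 0.0032.

Request:
{"name": "drive_tool", "arguments": {"steps": "0 0 -0.0033 0 0 0.0032;0 0 -0.0067 0 0 0.0032;0 0 -0.01 0 0 0.0032;0 0 -0.0133 0 0 0.0032;0 0 -0.0167 0 0 0.0032;0 0 -0.02 0 0 0.0032;0 0 -0.02 0 0 0.0032"}}

```text
clock: 17.7
position: [0.5488, 0.1723, 0.1755]
tool_rot: [0.0, -0.399, 0.917, -0.0]
contact_force: [-0.7, -0.2, -0.8]
grip_width: 0.148
grip_force: 58.9
```

```bash
python3 - <<'E'
from h import *
p,r,st=tool();print(p,np.degrees(np.arctan2(*r.as_matrix()[1::-1,0])),st['wrist_torque'],st['contact_force'],st['grip_width'])
s=ctrl.grab_frame('scene')[:,:,::-1];cv2.imwrite('pics/s8.png',s)
g=cv2.cvtColor(s,cv2.COLOR_BGR2GRAY);print(g[164:186,217:236])
E
```

```text
[0.54884997 0.17232159 0.1754683 ] -132.94985196431966 [-0.00958256 -0.01497946  0.00982539] [-0.69068377 -0.19711188 -0.78147296] 0.14849545232126932
[[121 124 125 124 125 109  82  77  72  58  49  44  46  61  95 107 112 122
  127]
 [110 123 125 125 127 124 113 109 110 106  79  69  73 103 119 127 128 128
  129]
 [ 88 111 124 126 126 128 127 128 127 127 113 112 112 126 129 128 129 127
  130]
 [ 73  91 108 118 125 127 128 130 130 130 131 131 129 130 130 131 131 133
  133]
 [ 71  75  86  99 112 117 124 128 130 131 131 130 131 133 130 132 135 140
  142]
 [ 73  72  75  81  92  95 103 112 120 124 126 127 132 134 131 122 130 132
  130]
 [ 80  73  75  78  84  87  90  96 102 106 107 112 117 118 116 101 115 117
  113]
 [ 97  74  77  81  86  86  90  93  95  98  99 101 106 106 107 102 109 111
  111]
 [ 87  71  76  82  86  85  91  92  95  98  99 100 103 106 109 108 111 111
  114]
 [ 67  62  74  81  84  87  91  93  96  97 100 101 104 105 108 110 112 114
  114]
 [ 77  52  69  78  82  88  89  93  96  99 101 103 105 106 107 107 110 111
  111]
 [ 88  48  55  70  76  81  81  85  87  89  94  91  94  97  93  97  99  93
   92]
 [ 88  46  46  55  61  70  74  77  78  83 104  86  82  88  83 109 114 101
  104]
 [ 89  46  44  47  49  55  59  64  68  93 106  91  88  87  85  98  99  89
   91]
 [ 94  49  44  47  47  47  46  49  66 112 117 116 106  77  66  62  61  57
   54]
 [ 97  51  45  46  46  46  46  50  86 121 127 130 104  63  49  47  48  47
   48]
 [ 97  53  44  45  47  47  46  52  93 108 117 123  86  54  47  50  47  50
   50]
 [ 97  53  46  46  45  47  46  51  85  96 104 106  69  50  48  47  49  49
   48]
 [ 98  53  45  47  47  46  45  47  64  74  79  77  54  50  48  49  48  50
   50]
 [ 88  51  45  47  48  47  47  47  48  48  51  51  49  48  48  47  48  49
   48]
 [ 79  52  43  47  47  47  46  48  45  47  45  48  47  49  50  48  49  47
   51]
 [ 74  62  51  48  45  47  47  46  45  48  47  49  47  48  46  48  50  49
   51]]
```

Converted, -0.065 m / 0.3 = -0.2167, -0.06 m / 0.3 = -0.2.

Request:
{"name": "drive_tool", "arguments": {"steps": "0 0 -0.02 0 0 0;0 0 -0.0467 0 0 0;0 0 -0.08 0 0 0;0 0 -0.12 0 0 0;0 0 -0.1667 0 0 0;0 0 -0.2 0 0 0;0 0 -0.2167 0 0 0;0 0 -0.2167 0 0 0"}}

```text
clock: 18.55
position: [0.5489, 0.1724, 0.2411]
tool_rot: [0.001, -0.399, 0.917, -0.0]
contact_force: [-0.3, 0.1, -1.0]
grip_width: 0.152
grip_force: 58.9
```

Converted, 0.145 m / 0.3 = 0.4833, 0.139 m / 0.3 = 0.4633.

Request:
{"name": "drive_tool", "arguments": {"steps": "-0.0267 0.04 0 0 0 0;-0.08 0.1167 0 0 0 0;-0.15 0.2167 0 0 0 0;-0.2167 0.3233 0 0 0 0;-0.2733 0.41 0 0 0 0;-0.31 0.4633 0 0 0 0;-0.3233 0.4833 0 0 0 0;-0.3233 0.4833 0 0 0 0;-0.3233 0.4833 0 0 0 0;-0.3233 0.4833 0 0 0 0"}}

```text
clock: 19.55
position: [0.5091, 0.3412, 0.2403]
tool_rot: [-0.0, -0.399, 0.917, -0.0]
contact_force: [-0.6, -0.5, -0.6]
grip_width: 0.147
grip_force: 58.9
```

```bash
python3 - <<'E'
from h import *
p,r,st=tool();print(p,st['contact_force'],st['grip_width'])
s=ctrl.grab_frame('scene')[:,:,::-1];t=ctrl.grab_frame('top')[:,:,::-1]
f=lambda i,k:cv2.resize(i,None,fx=k,fy=k,interpolation=cv2.INTER_CUBIC)
m=np.zeros((600,800,3),np.uint8)
m[:,:400]=cv2.convertScaleAbs(f(s[120:270,170:270],4),alpha=1.4);m[:,400:]=f(t[150:300,160:260],4)
cv2.imwrite('pics/m9.png',m)
E
```

```text
[0.50906734 0.34119345 0.24026769] [-0.55443035 -0.48726968 -0.56020307] 0.14677582299536007
```

View pics/m9.png

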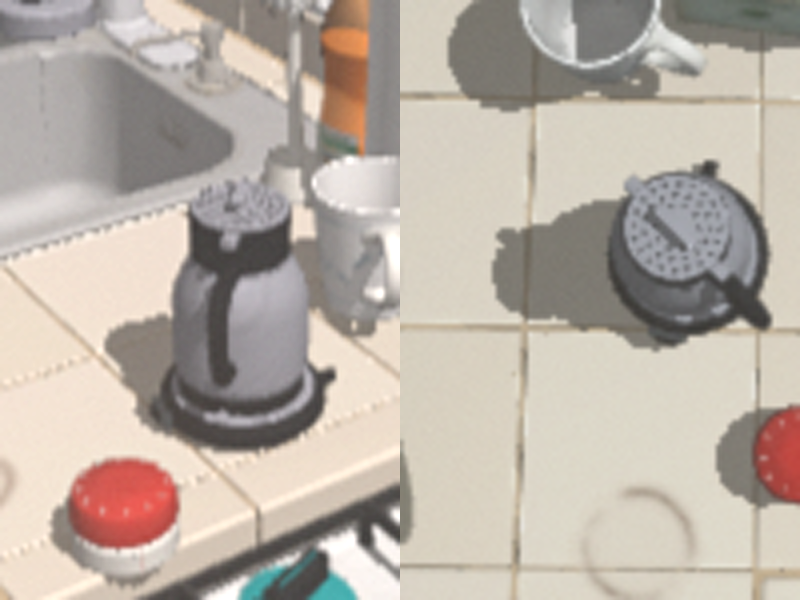

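The strainer lid sits flat on the rim with its ear in the notch above the handle at (230,240), and the jug is home on the warmer. The outer lid is in the gripper, clear to one side.

```bash
python3 -c "
from rig import ctrl
print(ctrl.sign_off())"
```

```text
the job is handed in; nothing more can be done
None
```

The job is handed in at about 20 s on the robot's clock: the jug is home on the warmer, the strainer lid is seated in the rim notches, and the gripper holds the unlocked outer lid above rim height, about 17 cm to the side of the jug; the first lowering caught with the ears out of line, so I raised the lids, turned them a few degrees and lowered them again.

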